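Sniff the chamber lid's seam for leaks

ROBOT

A 6-joint arm with a two-finger parallel gripper is mounted at the origin on a cart in front of the work surface, level with it; the furniture and walls round the work are solid. World frame = base frame: x ahead of the robot, y to its left, z up, the work surface at z = 0. Lengths are in m, angles in rad, forces in N, time in s.
With the tool pointing down it reaches from about 0.35 to 0.85 m from the base axis. Payload 8.1 kg.
Tool frame: the origin (TCP) lies between the finger pads; the fingertips stand 14 mm ahead of it and the grasp point (between the pads) lies 5 mm behind it; z points along the fingers, y is the line along which they close (so a half turn about z gives the same grasp; the last joint's range is limited). The gripper opens to 93 mm and grips with 3 to 60 N. Pads are 15 mm wide; open, the fingers measure 128 mm over their backs; the gripper's body (75 mm by 188 mm) begins 65 mm behind the grasp point.
Start: joints at [-1.313, 0.13, 1.488, -0, 1.523, -0.085], TCP at [0.202, -0.565, 0.233] pointing down, gripper open.
Joint ranges: [-2.96, 2.96], [-0.89, 2.26], [0.02, 2.5], [-1.34, 4.48], [0, 2.73], [-2.66, 2.66]. Speed limits (rad/s): [2.39, 2.39, 2.79, 3.14, 3.14, 3.14].

INTERFACE

Orientations are given as a rotation vector (axis times angle).
In Python, from plant import robot gives the robot as it stands.
- The arm moves only by the tool arm_command, never from a script. Its argument "targets" is a list of rows, each an object of numbers: "x", "y", "z": the shift along the world's x, y, z in units of 500 mm (1.0 is 500 mm); "rx", "ry", "rz": the turn, a rotation vector about the world's x, y, z in units of 2 rad (1.0 is 2 rad); "claw": the closure in counts, from 0 (fully open) to 255 (shut). In form: [{"x": .., "y": .., "z": .., "rx": .., "ry": .., "rz": .., "claw": ..}, ...]. A call has 1 to 10 rows; each row is the pose to reach, as a shift and turn from the pose commanded when the call began; what a row does not reach only later rows make up. A row lasts 1/12 s, in which the tool goes at most 41.7 mm and 7.16 degrees, less where a joint would pass 70% of its speed; a pose out of reach is approached as far as the arm can. A call with a number of a shift or a turn outside -1 to 1 is refused whole. A call with a gripper value outside its range is refused whole. The fingers move at their own pace and stop on an object; "squeeze" is the grip in N (left out, the last holds). Time passes only in rows, so rows that repeat a pose let the fingers close. It gives the time, the measured TCP pose, the force, the opening and the grip force at its end, in the units of the state.
- robot.read_state(): the state, without advancing time (a new reading comes with each control period).
- robot.read_camera(name): name is "scene" or "top" or "wrist"; returns (picture, depth): 400x640x3 uint8, red, green, blue; 400x640 float32, m along the optical axis (not along the pixel's ray), 0 where there is no reading.
- robot.get_calibration(name): a dict with "intrinsics" (3x3 intrinsics, pixels), "origin" and "orientation" of the camera in the world. Camera axes: x right, y up, looking along -z (the intrinsics and any distortion apply to the point x, -y, -z); pixel columns grow to the right and rows downward; lengths in m; the calibration is good to about 2 mm. A picture is of the moment at which its call begins: read the wrist's pose just before it. get_calibration takes no time and is no camera call; for the wrist camera it gives the pose at the moment of the call.
- robot.close_job(): hands the job in; it is judged then, once.
The state is a dict: "t": time; "q": joint angles; "dq": joint speeds; "joint_torque": joint torques, N m; "tool_pos": TCP position; "orientation": TCP orientation; "force": force on the tool from outside, world axes, zero at the start; "wrist_torque": the same for the moment, N m; "opening": finger opening in m; "gripper_force": force on a finger pad.
Only numpy, scipy, OpenCV 4.12 (cv2) and the standard library are available. Lean on these libraries where they do the work, as an engineer would, in place of code of your own. Each camera call takes 0.05 s, during which the arm holds its last target. There are 200 camera calls.

TASK

Take the red leak probe from its grey stand and, keeping it upright, run its tip slowly down in the open seam of the chamber lid, from the green dot along the front, round the corner and on to the red dot without a break, going no faster than about 3 cm a second while the tip is in the seam and without pressing hard. Then lower the probe gently into the well of the brass reference port until it bottoms out, hold it still there for a good second and let go, leaving it standing in the well. Do not disturb the things lying round the work.

Things in the scene. Friction and masses are not known exactly. Their poses are not given: they have to be found in the camera images.
- probe: Loose leak probe, 130 mm long, about 80 g, upright, its collar resting on the stand. Origin at the lower end of the tip, z up along the probe. From the bottom: steel rod 6 mm thick, round end (z 0 to 48), black collar 26 mm across (48 to 54), grey neck 16 mm thick (to 76), red grip block (76 to 130) 24 mm along x and 16 mm along y: grip it across y.
- probe_tip (a point): Lower end of the probe's tip rod (the probe's origin).
- probe_grip (a point): Middle of the probe's red grip block, 105 mm above the end of the tip.
- stand: Fixed grey stand, 56 x 56 mm, top 62 mm above the worktop, with a 14 mm hole in which the probe's tip rod hangs (its end 14 mm above the worktop). Origin at the centre of its underside.
- chamber: Fixed white chamber, 152 (x) x 184 (y) mm; flat top at 70 mm, hinges and clamps on the dark back and left rails up to 7 mm higher. Origin: centre of underside; -x front, -y right. Lid seam: L-shaped groove 12 mm wide, 6 deep, black floor, along the front (x -55) from y +70 (green dot) to the corner at y -70, then along y -70 to x +50 (red dot). It goes on 6 mm past these points.
- port: Fixed brass reference port, 56 mm square on a 64 mm dark base, top 62 mm above the worktop. In its centre an upright blind well, bore 10 mm, 2 mm chamfer, 40 mm deep: the probe's rod stands on the floor with its collar 8 mm above the port's top, and leans by up to 6 degrees when let go. Origin: centre of underside.
- port_mouth (a point): Centre of the well's mouth, level with the port's top.
- port_floor (a point): Centre of the well's floor, 40 mm below the mouth.
- tube_block: Bystander: loose green microtube rack, 66 x 105 x 34 mm; origin at the centre of its underside.
- dish: Bystander: loose petri dish, 89 mm across, 15 mm high; origin at the centre of its underside.
- bottle: Bystander: loose white bottle with a green cap, 30 mm across, 56 mm high; origin at the centre of its underside.
- seam_0 (a point): Point on the centre line of the seam groove's floor, 6 mm below the chamber's top face, at the green dot; the eight points seam_0 to seam_7 follow the seam in order, 35 mm apart, and seam_4 is the corner.
- seam_1 (a point): Point on the centre line of the seam groove's floor, 6 mm below the chamber's top face, along the front seam; the eight points seam_0 to seam_7 follow the seam in order, 35 mm apart, and seam_4 is the corner.
- seam_2 (a point): Point on the centre line of the seam groove's floor, 6 mm below the chamber's top face, along the front seam; the eight points seam_0 to seam_7 follow the seam in order, 35 mm apart, and seam_4 is the corner.
- seam_3 (a point): Point on the centre line of the seam groove's floor, 6 mm below the chamber's top face, along the front seam; the eight points seam_0 to seam_7 follow the seam in order, 35 mm apart, and seam_4 is the corner.
- seam_4 (a point): Point on the centre line of the seam groove's floor, 6 mm below the chamber's top face, at the corner; the eight points seam_0 to seam_7 follow the seam in order, 35 mm apart, and seam_4 is the corner.
- seam_5 (a point): Point on the centre line of the seam groove's floor, 6 mm below the chamber's top face, along the right-hand seam; the eight points seam_0 to seam_7 follow the seam in order, 35 mm apart, and seam_4 is the corner.
- seam_6 (a point): Point on the centre line of the seam groove's floor, 6 mm below the chamber's top face, along the right-hand seam; the eight points seam_0 to seam_7 follow the seam in order, 35 mm apart, and seam_4 is the corner.
- seam_7 (a point): Point on the centre line of the seam groove's floor, 6 mm below the chamber's top face, at the red dot; the eight points seam_0 to seam_7 follow the seam in order, 35 mm apart, and seam_4 is the corner.

How it is judged:
On the way, in this order (a step that is already met when the one before it is completed fails the run):
1. the held probe's tip is down in the seam groove at the green dot (within 8 mm of seam_0 seen from above, at least 1.5 mm below the chamber's top face) (horizontal distance between probe_tip and seam_0 below 0.008 m and z of probe_tip in the frame of seam_0 below 0.0045 m and contact force between probe and the fingers above 1 N), for 0.05 s.
2. the held probe's tip is down in the seam groove along the front seam (within 8 mm of seam_1 seen from above, at least 1.5 mm below the chamber's top face) (horizontal distance between probe_tip and seam_1 below 0.008 m and z of probe_tip in the frame of seam_1 below 0.0045 m and contact force between probe and the fingers above 1 N), for 0.05 s.
3. the held probe's tip is down in the seam groove along the front seam (within 8 mm of seam_2 seen from above, at least 1.5 mm below the chamber's top face) (horizontal distance between probe_tip and seam_2 below 0.008 m and z of probe_tip in the frame of seam_2 below 0.0045 m and contact force between probe and the fingers above 1 N), for 0.05 s.
4. the held probe's tip is down in the seam groove along the front seam (within 8 mm of seam_3 seen from above, at least 1.5 mm below the chamber's top face) (horizontal distance between probe_tip and seam_3 below 0.008 m and z of probe_tip in the frame of seam_3 below 0.0045 m and contact force between probe and the fingers above 1 N), for 0.05 s.
5. the held probe's tip is down in the seam groove at the corner (within 8 mm of seam_4 seen from above, at least 1.5 mm below the chamber's top face) (horizontal distance between probe_tip and seam_4 below 0.008 m and z of probe_tip in the frame of seam_4 below 0.0045 m and contact force between probe and the fingers above 1 N), for 0.05 s.
6. the held probe's tip is down in the seam groove along the right-hand seam (within 8 mm of seam_5 seen from above, at least 1.5 mm below the chamber's top face) (horizontal distance between probe_tip and seam_5 below 0.008 m and z of probe_tip in the frame of seam_5 below 0.0045 m and contact force between probe and the fingers above 1 N), for 0.05 s.
7. the held probe's tip is down in the seam groove along the right-hand seam (within 8 mm of seam_6 seen from above, at least 1.5 mm below the chamber's top face) (horizontal distance between probe_tip and seam_6 below 0.008 m and z of probe_tip in the frame of seam_6 below 0.0045 m and contact force between probe and the fingers above 1 N), for 0.05 s.
8. the held probe's tip is down in the seam groove at the red dot (within 8 mm of seam_7 seen from above, at least 1.5 mm below the chamber's top face) (horizontal distance between probe_tip and seam_7 below 0.008 m and z of probe_tip in the frame of seam_7 below 0.0045 m and contact force between probe and the fingers above 1 N), for 0.05 s.
9. the probe, still held, stands still on the floor of the port's well for one second (horizontal distance between probe_tip and port_floor below 0.006 m and z of probe_tip in the frame of port_floor below 0.003 m and linear speed of probe below 0.01 m/s and contact force between probe and the fingers above 1 N), for 1 s.
At the end, for the whole second after the job is handed in: The probe stands at rest in the port's well, let go: its tip within 3 mm of the well's floor, leaning less than 0.2 rad (horizontal distance between probe_tip and port_floor below 0.006 m and z of probe_tip in the frame of port_floor below 0.003 m and angle between probe's own z axis and vertical below 0.2 rad and linear speed of probe below 0.02 m/s); the robot touches nothing.
It fails at once if the probe moves faster than 9 cm/s while its tip is in the seam ((z of probe_tip in the frame of seam_0 between -0.02 and 0.0045 m and x of probe_tip in the frame of chamber between -0.074 and 0.074 m and y of probe_tip in the frame of chamber between -0.09 and 0.09 m) and linear speed of probe above 0.09 m/s).
It fails at once if the probe presses on the chamber with more than 25 N or on the port with more than 40 N (contact force between probe and chamber above 25 N or contact force between probe and port above 40 N).
It fails at once if the tip comes up out of the seam on the way (it is less than 9 mm above the chamber's top face over the seam, more than 25 mm from both dots' points, without being in it) (z of probe_tip in the frame of seam_0 between 0.0065 and 0.015 m and horizontal distance between probe_tip and seam_0 above 0.025 m and horizontal distance between probe_tip and seam_7 above 0.025 m and ((x of probe_tip in the frame of chamber between -0.061 and -0.049 m and y of probe_tip in the frame of chamber between -0.076 and 0.076 m) or (y of probe_tip in the frame of chamber between -0.076 and -0.064 m and x of probe_tip in the frame of chamber between -0.061 and 0.056 m))).
It fails at once if the probe is tipped more than 0.6 rad (angle between probe's own z axis and vertical above 0.6 rad).
It fails at once if the green microtube rack, the petri dish or the green-capped bottle is moved more than 2 cm (distance of any of tube_block, dish, bottle from where it was at the start of the episode above 0.02 m).
It also fails if it takes over 67 s, if anything falls off the work surface, if the arm or the gripper's body presses on something with over 40 N, if the wrist force passes 120 N, or if a joint passes its speed limit or range.

## Working session

There is one attempt and no reset: what is moved stays moved. The work goes in short steps, Python scripts to look and compute and a tool call to move; the robot and the scene stay as the last step left them, time stands still between calls to the robot, and variables do not carry over. Pictures are saved under pics/ and viewed, at most 10 in all, crops included, and the job is handed in when it is done.

Besides the shell and the picture viewer there is one more tool, called after "Emit:" as name([rows], argument=value, ...), one row to a line, values as JSON. arm_command: Moves the arm, as the interface text tells. Shifts and turns lie within -1 to 1; 1 stands for 500 mm of shift or 2 rad of turn. Its arguments: {"type":"object","properties":{"targets":{"type":"array","items":{"type":"object","properties":{"x":{"type":"number","minimum":-1,"maximum":1},"y":{"type":"number","minimum":-1,"maximum":1},"z":{"type":"number","minimum":-1,"maximum":1},"rx":{"type":"number","minimum":-1,"maximum":1},"ry":{"type":"number","minimum":-1,"maximum":1},"rz":{"type":"number","minimum":-1,"maximum":1},"claw":{"type":"number"}}}},"squeeze":{"type":"number"}},"required":["targets"]}

```bash
mkdir -p pics; ls; cat > h.py <<'E'
import numpy as np, cv2
from plant import robot
def shot(n, f=None):
    c=robot.get_calibration(n); p,d=robot.read_camera(n)
    np.savez(f'{n}.npz',p=p,d=d,K=c['intrinsics'],o=c['origin'],R=np.array(c['orientation'],float))
    if f: cv2.imwrite(f'pics/{f}.png',p[:,:,::-1])
    return p,d
def load(n):
    z=np.load(f'{n}.npz'); R=z['R']
    if R.shape!=(3,3): R=cv2.Rodrigues(R)[0]
    return z['p'],z['d'],z['K'],z['o'],R
def onplane(n,uv,h):
    p,d,K,o,R=load(n); uv=np.atleast_2d(uv).astype(float)
    r=np.c_[uv,np.ones(len(uv))]@np.linalg.inv(K).T; r=(r*[1,-1,-1])@R.T
    return o+r*((h-o[2])/r[:,2])[:,None]
def cloud(n):
    p,d,K,o,R=load(n); v,u=np.mgrid[:400,:640]
    r=np.stack([u,v,np.ones_like(u)],-1)@np.linalg.inv(K).T
    return (r*d[...,None]*[1,-1,-1])@R.T+o
E
python3 - <<'E'
from h import *
print(robot.read_state()); 
for n in('top','scene'):
    shot(n,n); print(robot.get_calibration(n))
E
```

```text
pics
{'t': 0.0, 'q': array([-1.31341078e+00,  1.31160211e-01,  1.48927977e+00,  9.12849253e-06,
        1.52301984e+00, -8.54147939e-02]), 'dq': array([ 0.00145279,  0.00076654, -0.00059071, -0.00053641, -0.00042129,
        0.00134235]), 'joint_torque': array([ 8.19494799e-04, -5.59832740e+01, -4.91768432e+01,  7.66322203e-02,
        3.50205728e-02, -1.65181036e-04]), 'tool_pos': array([ 0.20154981, -0.56454706,  0.23158774]), 'orientation': array([-3.09372496e+00, -5.35518737e-01,  2.37470715e-04]), 'force': array([-0.75012626, -0.06330898, -1.31105119]), 'wrist_torque': array([-0.01853887,  0.00213238,  0.00210303]), 'gripper_force': 0.0, 'opening': 0.09263343255994635}
{'intrinsics': array([[488.99191719,   0.        , 318.90760856],
       [  0.        , 488.99191719, 194.1120292 ],
       [  0.        ,   0.        ,   1.        ]]), 'origin': array([0.45734659, 0.02316285, 1.19306269]), 'orientation': array([ 0.03172528, -0.07022431, -1.55970754])}
{'intrinsics': array([[413.95970593,   0.        , 319.93350922],
       [  0.        , 413.95970593, 203.71927263],
       [  0.        ,   0.        ,   1.        ]]), 'origin': array([0.08386567, 0.42501537, 0.81335276]), 'orientation': array([ 0.34776251, -0.81712286, -2.23955632])}
```

View pics/top.png

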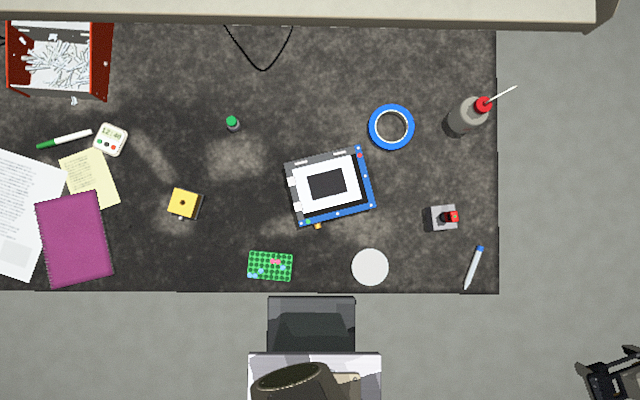

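View pics/scene.png

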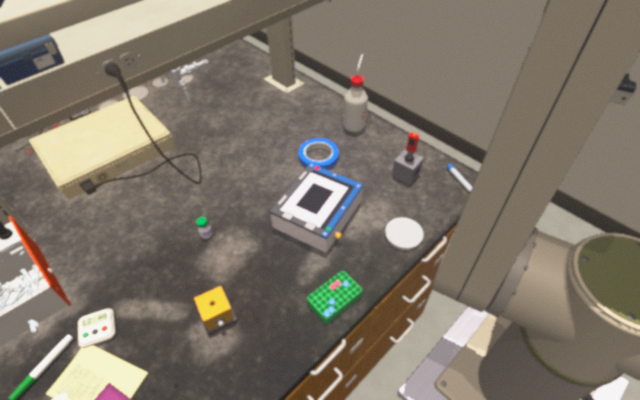

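The top view shows the chamber at about (330,187), with the green dot near (308,222) and the red dot near (361,156). The probe on its stand is at (442,217), the port at (184,203), the dish at (370,267), the rack at (270,266) and the bottle at (232,123). The scene view agrees with this layout. Next I'll take coarse positions.

```bash
python3 - <<'E'
from h import *
p,d,K,o,R=load('top')
hsv=cv2.cvtColor(p,cv2.COLOR_RGB2HSV)
def comp(m,box,name,h):
    x0,y0,x1,y1=box; mm=np.zeros_like(m,np.uint8); mm[y0:y1,x0:x1]=m[y0:y1,x0:x1]
    n,l,s,c=cv2.connectedComponentsWithStats(mm); 
    k=1+np.argmax(s[1:,4]); 
    cn=cv2.findContours((l==k).astype(np.uint8),0,2)[0][0]; r=cv2.minAreaRect(cn)
    print(name,s[k,4],onplane('top',r[0],h)[0].round(4),'rect',np.round(onplane('top',cv2.boxPoints(r),h)[:,:2],3).tolist())
H,S,V=cv2.split(hsv)
red=((H<8)|(H>172))&(S>150)&(V>80)
comp(red,(420,195,475,235),'probe top',.178)
comp((H>18)&(H<35)&(S>120)&(V>100),(160,180,215,225),'port top',.062)
comp((H>100)&(H<125)&(S>120),(280,140,380,232),'blue',.07)
comp(red,(340,140,380,170),'reddot',.07)
comp((H>50)&(H<80)&(S>120),(295,205,320,235),'greendot',.07)
comp((V>180)&(S<60),(285,140,365,225),'white lid',.07)
P=cloud('top')
for u,v in((450,217),(432,215),(184,195),(330,187),(300,190),(371,185)): print((u,v),P[v,u].round(3))
cr=np.hstack([cv2.resize(p[140:235,275:385,::-1],None,fx=5,fy=5,interpolation=2),cv2.resize(p[195:290,420:468,::-1],None,fx=5,fy=5,interpolation=2)])
cv2.imwrite('pics/crop.png',cr); print(cr.shape)
E
```

```text
probe top 75 [ 0.4809 -0.2842  0.178 ] rect [[0.491, -0.276], [0.491, -0.293], [0.471, -0.293], [0.47, -0.276]]
port top 568 [0.5085 0.3098 0.062 ] rect [[0.49, 0.345], [0.545, 0.33], [0.528, 0.274], [0.473, 0.29]]
blue 876 [ 0.5516 -0.0283  0.07  ] rect [[0.6, 0.081], [0.65, -0.098], [0.503, -0.137], [0.455, 0.041]]
reddot 11 [ 0.6225 -0.0962  0.07  ] rect [[0.622, -0.092], [0.627, -0.096], [0.623, -0.101], [0.618, -0.096]]
greendot 15 [0.4685 0.0215 0.07  ] rect [[0.464, 0.025], [0.473, 0.025], [0.473, 0.018], [0.464, 0.018]]
white lid 2089 [ 0.5527 -0.0134  0.07  ] rect [[0.584, 0.077], [0.625, -0.076], [0.522, -0.103], [0.481, 0.049]]
(450, 217) [ 0.479 -0.286  0.143]
(432, 215) [ 0.485 -0.267  0.065]
(184, 195) [0.526 0.307 0.06 ]
(330, 187) [ 0.547 -0.029  0.07 ]
(300, 190) [0.539 0.04  0.071]
(371, 185) [ 0.559 -0.134 -0.002]
(475, 790, 3)
```

View pics/crop.png

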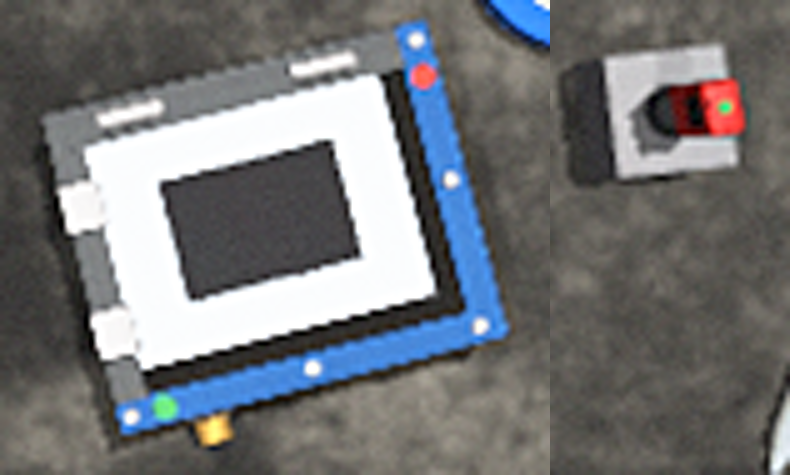

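The crop shows the black seam between the white lid and the blue rail, at about 15° yaw, with the dots on the rail next to the seam ends. The probe stands upright with its long side roughly along world x. Next I'll look from above with the wrist camera.

```bash
python3 - <<'E'
from h import *
c=robot.get_calibration('wrist'); s=robot.read_state()
Rt=cv2.Rodrigues(s['orientation'])[0]; R=np.array(c['orientation']); R=R if R.shape==(3,3) else cv2.Rodrigues(R)[0]
print(c['intrinsics'][0],'cam in tool',Rt.T@(c['origin']-s['tool_pos']),'\n',(Rt.T@R).round(3)); print(Rt.round(3))
E
```

```text
[324.10419265   0.         319.49198967] cam in tool [ 0.08383824 -0.00090599 -0.15078791] 
 [[ 0.001  0.955  0.295]
 [ 1.    -0.001 -0.   ]
 [-0.     0.295 -0.955]]
[[ 0.942  0.336 -0.   ]
 [ 0.336 -0.942  0.002]
 [ 0.    -0.002 -1.   ]]
```

Emit:
arm_command([
  {"x":0.05,"y":0.06,"z":0.03},
  {"x":0.11,"y":0.11,"z":0.08,"rz":-0.06},
  {"x":0.17,"y":0.16,"z":0.12,"rz":-0.12},
  {"x":0.23,"y":0.22,"z":0.16,"rz":-0.13},
  {"x":0.29,"y":0.28,"z":0.18,"rz":-0.13},
  {"x":0.35,"y":0.34,"z":0.18,"rz":-0.13},
  {"x":0.41,"y":0.4,"z":0.18,"rz":-0.13},
  {"x":0.44,"y":0.46,"z":0.18,"rz":-0.13},
  {"x":0.44,"y":0.54,"z":0.18,"rz":-0.13},
  {"x":0.44,"y":0.54,"z":0.18,"rz":-0.13},
])

```text
schema error: expected keys x, y, z, rx, ry, rz, claw
```

Emit:
arm_command([
  {"x":0.05,"y":0.06,"z":0.03,"rx":0,"ry":0,"rz":0,"claw":0},
  {"x":0.11,"y":0.11,"z":0.08,"rx":0,"ry":0,"rz":-0.06,"claw":0},
  {"x":0.17,"y":0.16,"z":0.12,"rx":0,"ry":0,"rz":-0.12,"claw":0},
  {"x":0.23,"y":0.22,"z":0.16,"rx":0,"ry":0,"rz":-0.13,"claw":0},
  {"x":0.29,"y":0.28,"z":0.18,"rx":0,"ry":0,"rz":-0.13,"claw":0},
  {"x":0.35,"y":0.34,"z":0.18,"rx":0,"ry":0,"rz":-0.13,"claw":0},
  {"x":0.41,"y":0.4,"z":0.18,"rx":0,"ry":0,"rz":-0.13,"claw":0},
  {"x":0.44,"y":0.46,"z":0.18,"rx":0,"ry":0,"rz":-0.13,"claw":0},
  {"x":0.44,"y":0.54,"z":0.18,"rx":0,"ry":0,"rz":-0.13,"claw":0},
  {"x":0.44,"y":0.54,"z":0.18,"rx":0,"ry":0,"rz":-0.13,"claw":0},
])

```text
t: 0.93
tool_pos: [0.4231, -0.2894, 0.3222]
orientation: [-3.135, -0.138, 0.0]
force: [0.4, 0.1, 0.7]
opening: 0.0929
gripper_force: 0.0
```

```bash
python3 - <<'E'
from h import *
shot('wrist','w1'); s=robot.read_state(); print(s['t'],s['tool_pos'],s['orientation'],s['dq'].round(2))
E
```

```text
0.9833 [ 0.42265693 -0.29138693  0.32244764] [-3.13737245e+00 -1.37490819e-01  4.46093724e-05] [-0.07  0.03 -0.03 -0.03 -0.02 -0.05]
```

View pics/w1.png

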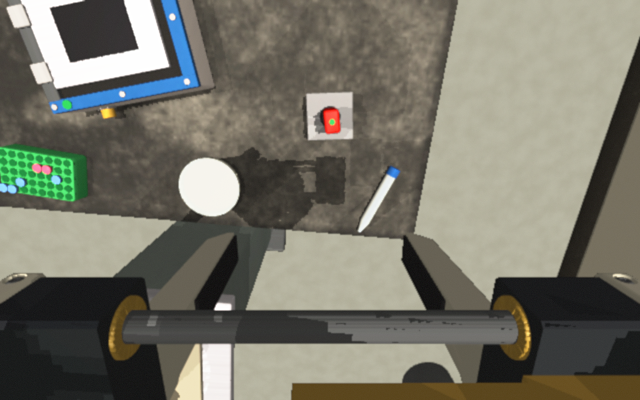

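The wrist view shows the stand at about (329,116), with the probe's green top mark at (332,122). The front-left part of the chamber is in view, and the green dot is at (66,104).

```bash
cat >> h.py <<'E'
def blob(n,m,box):
    x0,y0,x1,y1=box; mm=np.zeros(m.shape,np.uint8); mm[y0:y1,x0:x1]=m[y0:y1,x0:x1]
    k,l,s,c=cv2.connectedComponentsWithStats(mm); k=1+np.argmax(s[1:,4])
    cn=max(cv2.findContours((l==k).astype(np.uint8),0,1)[0],key=cv2.contourArea)
    return s[k,4],c[k],cv2.minAreaRect(cn),(l==k)
def hsv(n): return cv2.split(cv2.cvtColor(load(n)[0],cv2.COLOR_RGB2HSV))
def line(uv,n,h):  # pixels -> world line (yaw, point)
    q=onplane(n,uv,h)[:,:2].astype(np.float32); vx,vy,x,y=cv2.fitLine(q,cv2.DIST_HUBER,0,.01,.01).ravel()
    return np.degrees(np.arctan2(vy,vx)),(x,y)
E
python3 - <<'E'
from h import *
H,S,V=hsv('wrist'); b=(300,85,360,145)
g=blob('wrist',(H>45)&(H<80)&(S>100),b); print('mark',g[0],g[1],onplane('wrist',g[1],.144))
red=((H<8)|(H>172))&(S>150)
r=blob('wrist',red&(V>170),b); print('redtop',r[0],onplane('wrist',r[2][0],.144),onplane('wrist',cv2.boxPoints(r[2]),.144)[:,:2].round(4).tolist())
s=blob('wrist',(S<40)&(V>120)|red,b);print('stand',s[0],onplane('wrist',s[2][0],.062),onplane('wrist',cv2.boxPoints(s[2]),.062)[:,:2].round(4).tolist())
P=cloud('wrist'); print(P[122,332],P[100,345],P[40,160],P[200,300])
E
```

```text
mark 17 [331.52941176 121.64705882] [[ 0.48141903 -0.29459776  0.144     ]]
redtop 310 [[ 0.48216443 -0.29463204  0.144     ]] [[0.4919, -0.285], [0.4947, -0.2997], [0.4722, -0.3044], [0.4694, -0.2895]]
stand 2003 [[ 0.48221961 -0.29416868  0.062     ]] [[0.5071, -0.2624], [0.5135, -0.3189], [0.4563, -0.3273], [0.4495, -0.2683]]
[ 0.48107987 -0.29511909  0.14348787] [ 0.50234172 -0.31168792  0.061509  ] [ 0.54894693 -0.09388909  0.06880606] [ 3.49038570e-01 -2.63890904e-01  7.67297544e-05]
```

Emit:
arm_command([
  {"x":0.06,"y":0,"z":-0.06,"rx":0,"ry":0,"rz":0.03,"claw":0},
  {"x":0.12,"y":0,"z":-0.13,"rx":0,"ry":0,"rz":0.052,"claw":0},
  {"x":0.12,"y":0,"z":-0.2,"rx":0,"ry":0,"rz":0.052,"claw":0},
  {"x":0.12,"y":0,"z":-0.26,"rx":0,"ry":0,"rz":0.052,"claw":0},
  {"x":0.12,"y":0,"z":-0.28,"rx":0,"ry":0,"rz":0.052,"claw":0},
  {"x":0.12,"y":0,"z":-0.28,"rx":0,"ry":0,"rz":0.052,"claw":0},
  {"x":0.12,"y":0,"z":-0.28,"rx":0,"ry":0,"rz":0.052,"claw":0},
])

```text
t: 1.57
tool_pos: [0.4814, -0.2959, 0.1834]
orientation: [3.128, 0.291, -0.0]
force: [0.5, -0.2, 1.9]
opening: 0.0931
gripper_force: 0.0
```

```bash
python3 - <<'E'
from h import *
shot('wrist','w2'); s=robot.read_state(); print(s['t'],s['tool_pos'],s['orientation'],s['dq'].round(2))
R=cv2.Rodrigues(s['orientation'])[0]; print(R.round(3))
H,S,V=hsv('wrist'); b=(250,0,400,400)
red=((H<8)|(H>172))&(S>150)
r=blob('wrist',red&(V>170),b); q=onplane('wrist',cv2.boxPoints(r[2]),.144)[:,:2]; print('redtop',r[0],r[1],onplane('wrist',r[2][0],.144),q.round(4).tolist())
E
```

```text
1.6167 [ 0.48222935 -0.29636986  0.18494405] [3.12610101 0.29137222 0.00315563] [ 0.   -0.02 -0.02 -0.   -0.    0.  ]
[[ 0.983  0.185  0.002]
 [ 0.185 -0.983 -0.002]
 [ 0.002  0.002 -1.   ]]
redtop 46 [313.95652174 238.23913043] [[ 0.47705445 -0.29211433  0.144     ]] [[0.4727, -0.2916], [0.4809, -0.2901], [0.4814, -0.2926], [0.4731, -0.2941]]
```

View pics/w2.png

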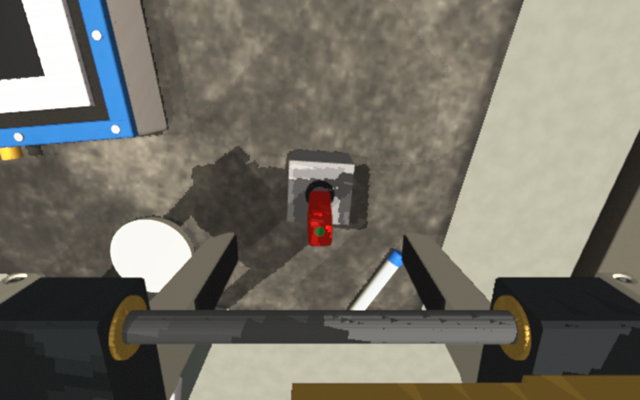

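The wrist view shows the probe between the open fingers with its top mark at (320,231), centred and aligned with them. I'll descend and grip.

Emit:
arm_command([
  {"x":0,"y":0.003,"z":-0.06,"rx":0,"ry":0,"rz":0,"claw":0},
  {"x":0,"y":0.003,"z":-0.11,"rx":0,"ry":0,"rz":0,"claw":80},
  {"x":0,"y":0.003,"z":-0.142,"rx":0,"ry":0,"rz":0,"claw":120},
  {"x":0,"y":0.003,"z":-0.142,"rx":0,"ry":0,"rz":0,"claw":160},
  {"x":0,"y":0.003,"z":-0.142,"rx":0,"ry":0,"rz":0,"claw":255},
  {"x":0,"y":0.003,"z":-0.142,"rx":0,"ry":0,"rz":0,"claw":255},
  {"x":0,"y":0.003,"z":-0.142,"rx":0,"ry":0,"rz":0,"claw":255},
  {"x":0,"y":0.003,"z":-0.142,"rx":0,"ry":0,"rz":0,"claw":255},
  {"x":0,"y":0.003,"z":-0.142,"rx":0,"ry":0,"rz":0,"claw":255},
], squeeze=15)

```text
t: 2.37
tool_pos: [0.4824, -0.2942, 0.1131]
orientation: [3.126, 0.293, 0.003]
force: [-0.2, 0.1, 0.3]
opening: 0.0438
gripper_force: 0.0
```

Emit:
arm_command([
  {"x":0,"y":0,"z":0,"rx":0,"ry":0,"rz":0,"claw":255},
  {"x":0,"y":0,"z":0,"rx":0,"ry":0,"rz":0,"claw":255},
  {"x":0,"y":0,"z":0,"rx":0,"ry":0,"rz":0,"claw":255},
  {"x":0,"y":0,"z":0,"rx":0,"ry":0,"rz":0,"claw":255},
], squeeze=15)

```text
t: 2.7
tool_pos: [0.4817, -0.2936, 0.1116]
orientation: [-3.128, -0.293, 0.0]
force: [-1.1, -0.4, 0.5]
opening: 0.0175
gripper_force: 0.3
```

Emit:
arm_command([
  {"x":0,"y":0,"z":0,"rx":0,"ry":0,"rz":0,"claw":255},
  {"x":0,"y":0,"z":0,"rx":0,"ry":0,"rz":0,"claw":255},
  {"x":0,"y":0,"z":0,"rx":0,"ry":0,"rz":0,"claw":255},
  {"x":0,"y":0,"z":0,"rx":0,"ry":0,"rz":0,"claw":255},
], squeeze=20)

```text
t: 3.03
tool_pos: [0.4817, -0.2936, 0.1116]
orientation: [-3.128, -0.293, 0.0]
force: [0.7, -0.3, 0.7]
opening: 0.0158
gripper_force: 20.0
```

```bash
python3 - <<'E'
from h import *
s=robot.read_state(); print(s['t'],s['tool_pos'],s['orientation'],s['opening'],s['gripper_force'])
R=[]
for i in range(8):
    robot.read_camera('top'); s=robot.read_state(); R.append(s['tool_pos'])
print(np.mean(R,0),np.std(R,0),s['gripper_force'],s['opening'])
E
```

```text
3.0333 [ 0.48166484 -0.29356687  0.11158502] [-3.12780859e+00 -2.93018152e-01  1.30454067e-04] 0.015845236250585884 19.999995231628418
[ 0.48167031 -0.29357849  0.11159877] [1.38956797e-05 1.70550966e-05 1.34693735e-05] 19.99998539686203 0.015951553592558843
```

Emit:
arm_command([
  {"x":0,"y":0,"z":0.04,"rx":0,"ry":0,"rz":0,"claw":255},
  {"x":0,"y":0,"z":0.1,"rx":0,"ry":0,"rz":0,"claw":255},
  {"x":0,"y":0,"z":0.18,"rx":0,"ry":0,"rz":0,"claw":255},
  {"x":-0.02,"y":0.06,"z":0.25,"rx":0,"ry":0,"rz":0,"claw":255},
  {"x":-0.04,"y":0.13,"z":0.3,"rx":0,"ry":0,"rz":0,"claw":255},
  {"x":-0.07,"y":0.2,"z":0.34,"rx":0,"ry":0,"rz":0,"claw":255},
  {"x":-0.1,"y":0.28,"z":0.37,"rx":0,"ry":0,"rz":0,"claw":255},
  {"x":-0.12,"y":0.36,"z":0.38,"rx":0,"ry":0,"rz":0,"claw":255},
  {"x":-0.12,"y":0.44,"z":0.38,"rx":0,"ry":0,"rz":0,"claw":255},
  {"x":-0.12,"y":0.5,"z":0.38,"rx":0,"ry":0,"rz":0,"claw":255},
])

```text
t: 4.27
tool_pos: [0.4211, -0.0421, 0.303]
orientation: [3.127, 0.291, 0.004]
force: [1.2, 1.0, 0.1]
opening: 0.0159
gripper_force: 20.0
```

Emit:
arm_command([
  {"x":0,"y":0.01,"z":0,"rx":0,"ry":0,"rz":0,"claw":255},
  {"x":0,"y":0.02,"z":0,"rx":0,"ry":0,"rz":0,"claw":255},
  {"x":0,"y":0.02,"z":0,"rx":0,"ry":0,"rz":0,"claw":255},
  {"x":0,"y":0.02,"z":0,"rx":0,"ry":0,"rz":0,"claw":255},
  {"x":0,"y":0.02,"z":0,"rx":0,"ry":0,"rz":0,"claw":255},
  {"x":0,"y":0.02,"z":0,"rx":0,"ry":0,"rz":0,"claw":255},
])

```text
t: 4.77
tool_pos: [0.4217, -0.0348, 0.3013]
orientation: [-3.128, -0.29, 0.001]
force: [0.3, 0.4, -0.6]
opening: 0.0163
gripper_force: 20.0
```

```bash
python3 - <<'E'
from h import *
shot('wrist','w3'); s=robot.read_state(); print(s['t'],s['tool_pos'],s['orientation'],s['force'],s['opening'])
E
```

```text
4.8167 [ 0.4217008  -0.0346591   0.30137907] [-3.12813866e+00 -2.89845453e-01  1.02081142e-03] [-0.84776427  0.55711789 -1.40991987] 0.016077303107095074
```

View pics/w3.png

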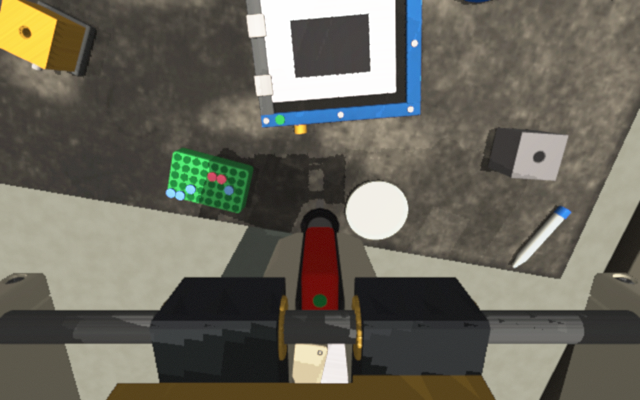

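The wrist view shows the chamber's front seam near row 107, with the green dot at (280,119) and the corner near (410,110). The port well is at (26,31) and the empty stand hole at (539,157). The held probe's collar hides its tip. Next I'll fit the seam edges.

```bash
cat > ch.py <<'E'
from h import *
def fit(n,o0,yaw0):
    H,S,V=hsv(n); u,v=np.meshgrid(np.arange(640),np.arange(400))
    W=onplane(n,np.c_[u.ravel(),v.ravel()],.07)[:,:2]
    white=((V>170)&(S<60)).ravel(); blue=((H>100)&(H<125)&(S>120)).ravel()
    o=np.array(o0,float); yaw=yaw0
    for it in range(4):
        c,s=np.cos(yaw),np.sin(yaw); A=np.array([[c,-s],[s,c]]); Q=(W-o)@A
        E={}
        img=lambda m: m.reshape(400,640)
        # edges by resampling the mask in the chamber frame at 0.5 mm
        def sample(m,X,Y):
            P=np.stack([X,Y],-1)@A.T+o
            p,d,K,oo,R=load(n); r=(np.dstack([P,np.full(X.shape,.07)])-oo)@R; 
            uu=K[0,0]*r[...,0]/-r[...,2]+K[0,2]; vv=K[1,1]*-r[...,1]/-r[...,2]+K[1,2]
            return cv2.remap(m.reshape(400,640).astype(np.float32),uu.astype(np.float32),vv.astype(np.float32),1)
        t=np.arange(-.010,.010,.0005)
        def edge(m,axis,at,lo,hi,rising):
            a=np.arange(lo,hi,.004); T,Aa=np.meshgrid(at+t,a)
            I=sample(m,T,Aa) if axis==0 else sample(m,Aa,T)
            f=I if rising else 1-I
            pos=at+t[0]+.0005*((f<.5).sum(1)); ok=((f[:,0]<.5)&(f[:,-1]>.5))
            if ok.sum()<5: return None
            k=np.polyfit(a[ok],pos[ok],1); r=pos[ok]-np.polyval(k,a[ok]); g=abs(r)<.002
            k=np.polyfit(a[ok][g],pos[ok][g],1); return k,np.polyval(k,(lo+hi)/2),ok.sum()
        E['fw']=edge(white,0,-.049,-.05,.055,True); E['fb']=edge(blue,0,-.061,-.06,.06,False); 
        E['rw']=edge(white,1,-.064,-.035,.04,True); E['rb']=edge(blue,1,-.076,-.045,.04,False)
        E['fo']=edge(blue,0,-.076,-.06,.05,True);E['ro']=edge(blue,1,-.092,-.05,.04,True)
        if it<3:
            dx=(E['fw'][1]+E['fb'][1])/2+.055; dy=(E['rw'][1]+E['rb'][1])/2+.07
            da=np.mean([-E['fw'][0][0],-E['fb'][0][0],E['rw'][0][0],E['rb'][0][0]])
            o=o+A@[dx,dy]; yaw+=da
    for k,e in E.items():
        if e: print(k,round(e[1],4),'slope',round(e[0][0],4),e[2])
    print(n,'origin',o.round(4),'yaw',yaw.round(4)); return o,yaw
def seam(o,yaw):
    c,s=np.cos(yaw),np.sin(yaw); A=np.array([[c,-s],[s,c]])
    L=[(-.055,.07-.035*i) for i in range(5)]+[(-.055+.035*i,-.07) for i in (1,2,3)]
    return np.array(L)@A.T+o
E
python3 - <<'E'
from ch import *
for n in('wrist','top'):
    o,y=fit(n,(.5516,-.0283),.26); print(seam(o,y).round(4).tolist())
H,S,V=hsv('wrist')
b=blob('wrist',(H>18)&(H<35)&(S>120)&(V>150),(0,0,110,80)); print(b[0])
h=blob('wrist',(V<90),(15,20,40,42)); print('well',h[0],h[1],onplane('wrist',h[1],.062))
h=blob('wrist',(V<90),(528,148,552,168)); print('standhole',h[0],h[1],onplane('wrist',h[1],.062))
H,S,V=hsv('top'); h=blob('top',(V<120),(178,197,190,209)); print('well top',h[0],h[1],onplane('top',h[1],.062))
h=blob('top',(V<120),(178,197,190,209))
P=cloud('wrist');print(P[60,380],P[115,340],P[108,340])
E
```

```text
fw -0.0493 slope 0.0033 27
fb -0.0607 slope 0.0036 28
rw -0.0644 slope 0.0072 19
rb -0.0755 slope 0.0001 20
fo -0.076 slope 0.0051 27
ro -0.0921 slope -0.0068 21
wrist origin [ 0.5528 -0.0266] yaw 0.2688
[[0.4812, 0.0263], [0.4905, -0.0075], [0.4998, -0.0412], [0.5091, -0.0749], [0.5184, -0.1087], [0.5521, -0.0994], [0.5859, -0.0901], [0.6196, -0.0808]]
fw -0.0496 slope 0.0014 27
fb -0.0604 slope 0.0009 29
rw -0.0647 slope 0.0013 19
rb -0.0753 slope 0.0022 20
fo -0.0767 slope 0.0018 26
ro -0.0925 slope -0.0006 21
top origin [ 0.5531 -0.0279] yaw 0.2633
[[0.4818, 0.0254], [0.4909, -0.0084], [0.5, -0.0422], [0.5091, -0.076], [0.5182, -0.1098], [0.552, -0.1007], [0.5858, -0.0916], [0.6196, -0.0825]]
2756
well 26 [25.88461538 31.5       ] [[0.50874705 0.30833245 0.062     ]]
standhole 86 [538.65116279 156.37209302] [[ 0.48197074 -0.29352013  0.062     ]]
well top 9 [182.33333333 202.11111111] [[0.50916385 0.30978707 0.062     ]]
[ 0.55118726 -0.07692349  0.06893772] [ 0.48561273 -0.04572737  0.06905762] [ 0.49319799 -0.04423666  0.06771365]
```

Emit:
arm_command([
  {"x":0.04,"y":0.04,"z":-0.05,"rx":0,"ry":0,"rz":0,"claw":255},
  {"x":0.08,"y":0.08,"z":-0.1,"rx":0,"ry":0,"rz":0,"claw":255},
  {"x":0.12,"y":0.121,"z":-0.15,"rx":0,"ry":0,"rz":0,"claw":255},
  {"x":0.12,"y":0.121,"z":-0.2,"rx":0,"ry":0,"rz":0,"claw":255},
  {"x":0.12,"y":0.121,"z":-0.22,"rx":0,"ry":0,"rz":0,"claw":255},
  {"x":0.12,"y":0.121,"z":-0.228,"rx":0,"ry":0,"rz":0,"claw":255},
  {"x":0.12,"y":0.121,"z":-0.228,"rx":0,"ry":0,"rz":0,"claw":255},
  {"x":0.12,"y":0.121,"z":-0.228,"rx":0,"ry":0,"rz":0,"claw":255},
  {"x":0.12,"y":0.121,"z":-0.228,"rx":0,"ry":0,"rz":0,"claw":255},
  {"x":0.12,"y":0.121,"z":-0.228,"rx":0,"ry":0,"rz":0,"claw":255},
])

```text
t: 5.65
tool_pos: [0.4826, 0.0264, 0.1896]
orientation: [3.128, 0.292, 0.005]
force: [-0.3, 0.3, -0.4]
opening: 0.0157
gripper_force: 20.0
```

```bash
python3 - <<'E'
from h import *
shot('scene'); shot('wrist')
s=robot.read_state(); print(s['t'],s['tool_pos'],s['orientation'],s['force'],s['dq'].round(3))
R=cv2.Rodrigues(s['orientation'])[0]; print('tip',s['tool_pos']+R@[0,0,.0976])
p=load('scene')[0]; q=load('wrist')[0]
a=cv2.resize(p[110:250,260:380,::-1],None,fx=4,fy=4,interpolation=2); b=q[0:280,160:400,::-1]; b=cv2.resize(b,None,fx=1.3,fy=2*1.0)
cv2.imwrite('pics/s4.png',np.hstack([a,b])); print(a.shape,b.shape)
E
```

```text
5.75 [0.48232787 0.02661788 0.18896935] [3.12764095 0.29221245 0.00354177] [ 0.35371312 -0.52942375 -0.6032164 ] [ 0.003  0.006  0.005 -0.003 -0.002 -0.001]
tip [0.48254998 0.0266064  0.0913696 ]
(560, 480, 3) (560, 312, 3)
```

View pics/s4.png

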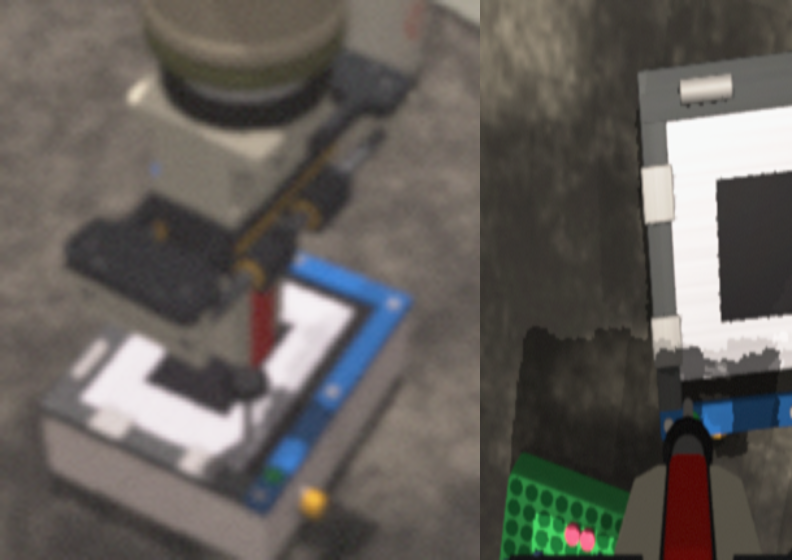

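Both crops show the tip just above the seam's start, beside the green dot. I'll refit the chamber from this closer view.

```bash
python3 - <<'E'
from ch import *
o,y=fit('wrist',(.5529,-.0271),.265); print(seam(o,y).round(4).tolist())
o,y=np.array([.5529,-.0271]),.2655; print(seam(o,y).round(4).tolist())
E
```

```text
fw -0.0476 slope 0.0676 27
fb -0.062 slope -0.0193 29
rw -0.065 slope 0.0215 19
rb -0.075 slope 0.024 20
fo -0.0776 slope -0.0203 28
ro -0.093 slope 0.0207 23
wrist origin [ 0.5551 -0.0246] yaw 0.2413
[[0.485, 0.0302], [0.4934, -0.0037], [0.5017, -0.0377], [0.5101, -0.0717], [0.5184, -0.1057], [0.5524, -0.0973], [0.5864, -0.089], [0.6204, -0.0806]]
[[0.4815, 0.026], [0.4906, -0.0078], [0.4998, -0.0415], [0.509, -0.0753], [0.5182, -0.1091], [0.552, -0.0999], [0.5857, -0.0907], [0.6195, -0.0815]]
```

Emit:
arm_command([
  {"x":-0.001,"y":-0.001,"z":-0.008,"rx":0,"ry":0,"rz":0,"claw":255},
  {"x":-0.002,"y":-0.001,"z":-0.016,"rx":0,"ry":0,"rz":0,"claw":255},
  {"x":-0.002,"y":-0.001,"z":-0.024,"rx":0,"ry":0,"rz":0,"claw":255},
  {"x":-0.002,"y":-0.001,"z":-0.03,"rx":0,"ry":0,"rz":0,"claw":255},
  {"x":-0.002,"y":-0.001,"z":-0.03,"rx":0,"ry":0,"rz":0,"claw":255},
  {"x":-0.002,"y":-0.001,"z":-0.03,"rx":0,"ry":0,"rz":0,"claw":255},
  {"x":-0.002,"y":-0.001,"z":-0.03,"rx":0,"ry":0,"rz":0,"claw":255},
  {"x":-0.002,"y":-0.001,"z":-0.03,"rx":0,"ry":0,"rz":0,"claw":255},
  {"x":-0.002,"y":-0.001,"z":-0.03,"rx":0,"ry":0,"rz":0,"claw":255},
])

```text
t: 6.5
tool_pos: [0.4809, 0.0264, 0.1729]
orientation: [3.128, 0.293, 0.001]
force: [0.5, 0.0, -0.6]
opening: 0.016
gripper_force: 20.0
```

```bash
cat >> h.py <<'E'
def st():
    s=robot.read_state(); R=cv2.Rodrigues(s['orientation'])[0]; print(s['t'].__round__(2),'tcp',s['tool_pos'].round(4),'tip',(s['tool_pos']+R@[0,0,.0976]).round(4),'F',s['force'].round(2),s['opening'],s['gripper_force'])
E
python3 -c "
from h import *
st()"
```

```text
6.5 tcp [0.4809 0.0264 0.1729] tip [0.4809 0.0264 0.0753] F [ 0.53  0.03 -0.65] 0.016021900901549035 19.99961256980896
```

Emit:
arm_command([
  {"x":0.001,"y":-0.001,"z":-0.004,"rx":0,"ry":0,"rz":0,"claw":255},
  {"x":0.001,"y":-0.001,"z":-0.008,"rx":0,"ry":0,"rz":0,"claw":255},
  {"x":0.001,"y":-0.001,"z":-0.012,"rx":0,"ry":0,"rz":0,"claw":255},
  {"x":0.001,"y":-0.001,"z":-0.016,"rx":0,"ry":0,"rz":0,"claw":255},
  {"x":0.001,"y":-0.001,"z":-0.019,"rx":0,"ry":0,"rz":0,"claw":255},
  {"x":0.001,"y":-0.001,"z":-0.019,"rx":0,"ry":0,"rz":0,"claw":255},
  {"x":0.001,"y":-0.001,"z":-0.019,"rx":0,"ry":0,"rz":0,"claw":255},
  {"x":0.001,"y":-0.001,"z":-0.019,"rx":0,"ry":0,"rz":0,"claw":255},
])

```text
t: 7.17
tool_pos: [0.4812, 0.0259, 0.1632]
orientation: [3.128, 0.293, 0.0]
force: [-0.2, -0.6, -0.2]
opening: 0.0157
gripper_force: 20.0
```

```bash
python3 -c "
from h import *
st()"
```

```text
7.17 tcp [0.4812 0.0259 0.1632] tip [0.4812 0.0259 0.0656] F [-0.24 -0.63 -0.22] 0.015713367424223586 19.999517798423767
```

Emit:
arm_command([
  {"x":0.001,"y":-0.004,"z":0,"rx":0,"ry":0,"rz":0,"claw":255},
  {"x":0.0022,"y":-0.0085,"z":0,"rx":0,"ry":0,"rz":0,"claw":255},
  {"x":0.0035,"y":-0.013,"z":0,"rx":0,"ry":0,"rz":0,"claw":255},
  {"x":0.0047,"y":-0.0175,"z":0,"rx":0,"ry":0,"rz":0,"claw":255},
  {"x":0.006,"y":-0.022,"z":0,"rx":0,"ry":0,"rz":0,"claw":255},
  {"x":0.0072,"y":-0.0265,"z":0,"rx":0,"ry":0,"rz":0,"claw":255},
  {"x":0.0085,"y":-0.031,"z":0,"rx":0,"ry":0,"rz":0,"claw":255},
  {"x":0.0097,"y":-0.0355,"z":0,"rx":0,"ry":0,"rz":0,"claw":255},
  {"x":0.011,"y":-0.04,"z":0,"rx":0,"ry":0,"rz":0,"claw":255},
  {"x":0.0123,"y":-0.0445,"z":0,"rx":0,"ry":0,"rz":0,"claw":255},
])

```text
t: 8.0
tool_pos: [0.4874, 0.0034, 0.1631]
orientation: [3.128, 0.293, -0.0]
force: [-0.4, -0.3, -0.9]
opening: 0.0157
gripper_force: 20.0
```

```bash
python3 -c "
from h import *
st()"
```

```text
8.0 tcp [0.4874 0.0034 0.1631] tip [0.4874 0.0034 0.0655] F [-0.39 -0.26 -0.9 ] 0.01574432039226361 19.99944269657135
```

Emit:
arm_command([
  {"x":0.0012,"y":-0.0045,"z":0,"rx":0,"ry":0,"rz":0,"claw":255},
  {"x":0.0025,"y":-0.009,"z":0,"rx":0,"ry":0,"rz":0,"claw":255},
  {"x":0.0037,"y":-0.0135,"z":0,"rx":0,"ry":0,"rz":0,"claw":255},
  {"x":0.005,"y":-0.018,"z":0,"rx":0,"ry":0,"rz":0,"claw":255},
  {"x":0.0062,"y":-0.0225,"z":0,"rx":0,"ry":0,"rz":0,"claw":255},
  {"x":0.0075,"y":-0.027,"z":0,"rx":0,"ry":0,"rz":0,"claw":255},
  {"x":0.0087,"y":-0.0315,"z":0,"rx":0,"ry":0,"rz":0,"claw":255},
  {"x":0.01,"y":-0.036,"z":0,"rx":0,"ry":0,"rz":0,"claw":255},
  {"x":0.0112,"y":-0.0405,"z":0,"rx":0,"ry":0,"rz":0,"claw":255},
  {"x":0.0124,"y":-0.045,"z":0,"rx":0,"ry":0,"rz":0,"claw":255},
])

```text
t: 8.83
tool_pos: [0.4936, -0.019, 0.1631]
orientation: [-3.128, -0.293, 0.0]
force: [-0.5, 0.6, -1.7]
opening: 0.0159
gripper_force: 20.0
```

Emit:
arm_command([
  {"x":0.0012,"y":-0.0045,"z":0,"rx":0,"ry":0,"rz":0,"claw":255},
  {"x":0.0025,"y":-0.009,"z":0,"rx":0,"ry":0,"rz":0,"claw":255},
  {"x":0.0037,"y":-0.0135,"z":0,"rx":0,"ry":0,"rz":0,"claw":255},
  {"x":0.005,"y":-0.018,"z":0,"rx":0,"ry":0,"rz":0,"claw":255},
  {"x":0.0062,"y":-0.0225,"z":0,"rx":0,"ry":0,"rz":0,"claw":255},
  {"x":0.0075,"y":-0.027,"z":0,"rx":0,"ry":0,"rz":0,"claw":255},
  {"x":0.0087,"y":-0.0315,"z":0,"rx":0,"ry":0,"rz":0,"claw":255},
  {"x":0.01,"y":-0.036,"z":0,"rx":0,"ry":0,"rz":0,"claw":255},
  {"x":0.0112,"y":-0.0405,"z":0,"rx":0,"ry":0,"rz":0,"claw":255},
  {"x":0.0124,"y":-0.045,"z":0,"rx":0,"ry":0,"rz":0,"claw":255},
])

```text
t: 9.67
tool_pos: [0.4998, -0.0416, 0.1631]
orientation: [-3.128, -0.293, 0.0]
force: [-0.3, 0.5, -1.1]
opening: 0.0156
gripper_force: 20.0
```

```bash
python3 -c "
from h import *
st()"
```

```text
9.67 tcp [ 0.4998 -0.0416  0.1631] tip [ 0.4998 -0.0416  0.0655] F [-0.31  0.49 -1.14] 0.015590998080123094 19.999625086784363
```

Emit:
arm_command([
  {"x":0.0012,"y":-0.0045,"z":0,"rx":0,"ry":0,"rz":0,"claw":255},
  {"x":0.0025,"y":-0.009,"z":0,"rx":0,"ry":0,"rz":0,"claw":255},
  {"x":0.0037,"y":-0.0135,"z":0,"rx":0,"ry":0,"rz":0,"claw":255},
  {"x":0.005,"y":-0.018,"z":0,"rx":0,"ry":0,"rz":0,"claw":255},
  {"x":0.0062,"y":-0.0225,"z":0,"rx":0,"ry":0,"rz":0,"claw":255},
  {"x":0.0075,"y":-0.027,"z":0,"rx":0,"ry":0,"rz":0,"claw":255},
  {"x":0.0087,"y":-0.0315,"z":0,"rx":0,"ry":0,"rz":0,"claw":255},
  {"x":0.01,"y":-0.036,"z":0,"rx":0,"ry":0,"rz":0,"claw":255},
  {"x":0.0112,"y":-0.0405,"z":0,"rx":0,"ry":0,"rz":0,"claw":255},
  {"x":0.0124,"y":-0.045,"z":0,"rx":0,"ry":0,"rz":0,"claw":255},
])

```text
t: 10.5
tool_pos: [0.506, -0.0641, 0.1631]
orientation: [-3.128, -0.293, 0.0]
force: [0.7, -0.4, -1.0]
opening: 0.016
gripper_force: 20.0
```

Emit:
arm_command([
  {"x":0.0012,"y":-0.0045,"z":0,"rx":0,"ry":0,"rz":0,"claw":255},
  {"x":0.0025,"y":-0.009,"z":0,"rx":0,"ry":0,"rz":0,"claw":255},
  {"x":0.0037,"y":-0.0135,"z":0,"rx":0,"ry":0,"rz":0,"claw":255},
  {"x":0.005,"y":-0.018,"z":0,"rx":0,"ry":0,"rz":0,"claw":255},
  {"x":0.0062,"y":-0.0225,"z":0,"rx":0,"ry":0,"rz":0,"claw":255},
  {"x":0.0075,"y":-0.027,"z":0,"rx":0,"ry":0,"rz":0,"claw":255},
  {"x":0.0087,"y":-0.0315,"z":0,"rx":0,"ry":0,"rz":0,"claw":255},
  {"x":0.01,"y":-0.036,"z":0,"rx":0,"ry":0,"rz":0,"claw":255},
  {"x":0.0112,"y":-0.0405,"z":0,"rx":0,"ry":0,"rz":0,"claw":255},
  {"x":0.0124,"y":-0.045,"z":0,"rx":0,"ry":0,"rz":0,"claw":255},
])

```text
t: 11.33
tool_pos: [0.5122, -0.0866, 0.1631]
orientation: [-3.128, -0.293, -0.0]
force: [-0.2, -0.1, -1.4]
opening: 0.0162
gripper_force: 20.0
```

```bash
python3 -c "
from h import *
st()"
```

```text
11.33 tcp [ 0.5122 -0.0866  0.1631] tip [ 0.5122 -0.0866  0.0655] F [-0.24 -0.08 -1.39] 0.016152295696089804 19.999516904354095
```

Emit:
arm_command([
  {"x":0.0012,"y":-0.0045,"z":0,"rx":0,"ry":0,"rz":0,"claw":255},
  {"x":0.0025,"y":-0.009,"z":0,"rx":0,"ry":0,"rz":0,"claw":255},
  {"x":0.0037,"y":-0.0135,"z":0,"rx":0,"ry":0,"rz":0,"claw":255},
  {"x":0.005,"y":-0.018,"z":0,"rx":0,"ry":0,"rz":0,"claw":255},
  {"x":0.0062,"y":-0.0225,"z":0,"rx":0,"ry":0,"rz":0,"claw":255},
  {"x":0.0075,"y":-0.027,"z":0,"rx":0,"ry":0,"rz":0,"claw":255},
  {"x":0.0087,"y":-0.0315,"z":0,"rx":0,"ry":0,"rz":0,"claw":255},
  {"x":0.01,"y":-0.036,"z":0,"rx":0,"ry":0,"rz":0,"claw":255},
  {"x":0.0112,"y":-0.0405,"z":0,"rx":0,"ry":0,"rz":0,"claw":255},
  {"x":0.012,"y":-0.0445,"z":0,"rx":0,"ry":0,"rz":0,"claw":255},
])

```text
t: 12.17
tool_pos: [0.5182, -0.1088, 0.1631]
orientation: [3.128, 0.293, 0.0]
force: [-0.2, -0.2, -1.1]
opening: 0.0162
gripper_force: 20.0
```

Emit:
arm_command([
  {"x":0,"y":0,"z":0,"rx":0,"ry":0,"rz":0,"claw":255},
  {"x":0.004,"y":0.001,"z":0,"rx":0,"ry":0,"rz":0,"claw":255},
  {"x":0.0085,"y":0.0022,"z":0,"rx":0,"ry":0,"rz":0,"claw":255},
  {"x":0.013,"y":0.0035,"z":0,"rx":0,"ry":0,"rz":0,"claw":255},
  {"x":0.0175,"y":0.0047,"z":0,"rx":0,"ry":0,"rz":0,"claw":255},
  {"x":0.022,"y":0.006,"z":0,"rx":0,"ry":0,"rz":0,"claw":255},
  {"x":0.0265,"y":0.0072,"z":0,"rx":0,"ry":0,"rz":0,"claw":255},
  {"x":0.031,"y":0.0084,"z":0,"rx":0,"ry":0,"rz":0,"claw":255},
  {"x":0.0355,"y":0.0097,"z":0,"rx":0,"ry":0,"rz":0,"claw":255},
  {"x":0.04,"y":0.0109,"z":0,"rx":0,"ry":0,"rz":0,"claw":255},
])

```text
t: 13.0
tool_pos: [0.5384, -0.1031, 0.1631]
orientation: [-3.128, -0.293, 0.0]
force: [-0.5, 0.2, -1.1]
opening: 0.0163
gripper_force: 20.0
```

```bash
python3 -c "
from h import *
st()"
```

```text
13.0 tcp [ 0.5384 -0.1031  0.1631] tip [ 0.5384 -0.1031  0.0655] F [-0.5   0.15 -1.09] 0.016285909035140368 19.999622404575348
```

Emit:
arm_command([
  {"x":0.0045,"y":0.0012,"z":0,"rx":0,"ry":0,"rz":0,"claw":255},
  {"x":0.009,"y":0.0024,"z":0,"rx":0,"ry":0,"rz":0,"claw":255},
  {"x":0.0135,"y":0.0036,"z":0,"rx":0,"ry":0,"rz":0,"claw":255},
  {"x":0.018,"y":0.0048,"z":0,"rx":0,"ry":0,"rz":0,"claw":255},
  {"x":0.0225,"y":0.006,"z":0,"rx":0,"ry":0,"rz":0,"claw":255},
  {"x":0.027,"y":0.0072,"z":0,"rx":0,"ry":0,"rz":0,"claw":255},
  {"x":0.0315,"y":0.0084,"z":0,"rx":0,"ry":0,"rz":0,"claw":255},
  {"x":0.036,"y":0.0096,"z":0,"rx":0,"ry":0,"rz":0,"claw":255},
  {"x":0.0405,"y":0.0108,"z":0,"rx":0,"ry":0,"rz":0,"claw":255},
  {"x":0.045,"y":0.012,"z":0,"rx":0,"ry":0,"rz":0,"claw":255},
])

```text
t: 13.83
tool_pos: [0.5609, -0.0971, 0.1631]
orientation: [-3.128, -0.293, 0.0]
force: [-0.7, -0.4, -0.3]
opening: 0.016
gripper_force: 20.0
```

Emit:
arm_command([
  {"x":0.0045,"y":0.0012,"z":0,"rx":0,"ry":0,"rz":0,"claw":255},
  {"x":0.009,"y":0.0024,"z":0,"rx":0,"ry":0,"rz":0,"claw":255},
  {"x":0.0135,"y":0.0036,"z":0,"rx":0,"ry":0,"rz":0,"claw":255},
  {"x":0.018,"y":0.0048,"z":0,"rx":0,"ry":0,"rz":0,"claw":255},
  {"x":0.0225,"y":0.006,"z":0,"rx":0,"ry":0,"rz":0,"claw":255},
  {"x":0.027,"y":0.0072,"z":0,"rx":0,"ry":0,"rz":0,"claw":255},
  {"x":0.0315,"y":0.0084,"z":0,"rx":0,"ry":0,"rz":0,"claw":255},
  {"x":0.036,"y":0.0096,"z":0,"rx":0,"ry":0,"rz":0,"claw":255},
  {"x":0.0405,"y":0.0108,"z":0,"rx":0,"ry":0,"rz":0,"claw":255},
  {"x":0.045,"y":0.012,"z":0,"rx":0,"ry":0,"rz":0,"claw":255},
])

```text
t: 14.67
tool_pos: [0.5834, -0.0911, 0.1631]
orientation: [3.128, 0.293, 0.0]
force: [-0.2, -1.2, -1.4]
opening: 0.0157
gripper_force: 20.0
```

```bash
python3 -c "
from h import *
st()"
```

```text
14.67 tcp [ 0.5834 -0.0911  0.1631] tip [ 0.5834 -0.0911  0.0655] F [-0.16 -1.21 -1.4 ] 0.015737668284545592 19.999522268772125
```

Emit:
arm_command([
  {"x":0.0045,"y":0.0012,"z":0,"rx":0,"ry":0,"rz":0,"claw":255},
  {"x":0.009,"y":0.0024,"z":0,"rx":0,"ry":0,"rz":0,"claw":255},
  {"x":0.0135,"y":0.0036,"z":0,"rx":0,"ry":0,"rz":0,"claw":255},
  {"x":0.018,"y":0.0048,"z":0,"rx":0,"ry":0,"rz":0,"claw":255},
  {"x":0.0225,"y":0.006,"z":0,"rx":0,"ry":0,"rz":0,"claw":255},
  {"x":0.027,"y":0.0072,"z":0,"rx":0,"ry":0,"rz":0,"claw":255},
  {"x":0.0315,"y":0.0084,"z":0,"rx":0,"ry":0,"rz":0,"claw":255},
  {"x":0.036,"y":0.0096,"z":0,"rx":0,"ry":0,"rz":0,"claw":255},
  {"x":0.0405,"y":0.0108,"z":0,"rx":0,"ry":0,"rz":0,"claw":255},
  {"x":0.045,"y":0.012,"z":0,"rx":0,"ry":0,"rz":0,"claw":255},
])

```text
t: 15.5
tool_pos: [0.6059, -0.0851, 0.1631]
orientation: [-3.128, -0.293, 0.0]
force: [-0.7, -0.5, -0.2]
opening: 0.016
gripper_force: 20.0
```

Emit:
arm_command([
  {"x":0.0045,"y":0.0012,"z":0,"rx":0,"ry":0,"rz":0,"claw":255},
  {"x":0.009,"y":0.0024,"z":0,"rx":0,"ry":0,"rz":0,"claw":255},
  {"x":0.0135,"y":0.0036,"z":0,"rx":0,"ry":0,"rz":0,"claw":255},
  {"x":0.018,"y":0.0048,"z":0,"rx":0,"ry":0,"rz":0,"claw":255},
  {"x":0.0225,"y":0.006,"z":0,"rx":0,"ry":0,"rz":0,"claw":255},
  {"x":0.027,"y":0.0072,"z":0,"rx":0,"ry":0,"rz":0,"claw":255},
  {"x":0.027,"y":0.0072,"z":0,"rx":0,"ry":0,"rz":0,"claw":255},
  {"x":0.027,"y":0.0072,"z":0,"rx":0,"ry":0,"rz":0,"claw":255},
  {"x":0.027,"y":0.0072,"z":0,"rx":0,"ry":0,"rz":0,"claw":255},
])

```text
t: 16.25
tool_pos: [0.6191, -0.0815, 0.1631]
orientation: [3.128, 0.293, -0.0]
force: [0.2, 0.2, -0.1]
opening: 0.0162
gripper_force: 20.0
```

```bash
python3 -c "
from h import *
st()"
```

```text
16.25 tcp [ 0.6191 -0.0815  0.1631] tip [ 0.6191 -0.0815  0.0655] F [ 0.18  0.23 -0.13] 0.016171416713487725 19.999666213989258
```

Emit:
arm_command([
  {"x":0,"y":0,"z":0.004,"rx":0,"ry":0,"rz":0,"claw":255},
  {"x":0,"y":0,"z":0.008,"rx":0,"ry":0,"rz":0,"claw":255},
  {"x":0,"y":0,"z":0.012,"rx":0,"ry":0,"rz":0,"claw":255},
  {"x":0,"y":0,"z":0.016,"rx":0,"ry":0,"rz":0,"claw":255},
  {"x":0,"y":0,"z":0.022,"rx":0,"ry":0,"rz":0,"claw":255},
  {"x":0,"y":0,"z":0.035,"rx":0,"ry":0,"rz":0,"claw":255},
  {"x":0,"y":0,"z":0.06,"rx":0,"ry":0,"rz":0,"claw":255},
  {"x":0,"y":0,"z":0.1,"rx":0,"ry":0,"rz":0,"claw":255},
  {"x":-0.02,"y":0.03,"z":0.15,"rx":0,"ry":0,"rz":0,"claw":255},
  {"x":-0.04,"y":0.08,"z":0.18,"rx":0,"ry":0,"rz":0,"claw":255},
])

```text
t: 17.08
tool_pos: [0.5999, -0.0433, 0.2569]
orientation: [3.127, 0.289, 0.005]
force: [0.3, 0.2, 0.2]
opening: 0.0157
gripper_force: 20.0
```

Emit:
arm_command([
  {"x":-0.04,"y":0.07,"z":0.02,"rx":0,"ry":0,"rz":0,"claw":255},
  {"x":-0.08,"y":0.14,"z":0.02,"rx":0,"ry":0,"rz":0,"claw":255},
  {"x":-0.12,"y":0.21,"z":0.02,"rx":0,"ry":0,"rz":0,"claw":255},
  {"x":-0.16,"y":0.28,"z":0.02,"rx":0,"ry":0,"rz":0,"claw":255},
  {"x":-0.2,"y":0.35,"z":0.02,"rx":0,"ry":0,"rz":0,"claw":255},
  {"x":-0.24,"y":0.42,"z":0.01,"rx":0,"ry":0,"rz":0,"claw":255},
  {"x":-0.28,"y":0.49,"z":0,"rx":0,"ry":0,"rz":0,"claw":255},
  {"x":-0.32,"y":0.56,"z":-0.01,"rx":0,"ry":0,"rz":0,"claw":255},
  {"x":-0.35,"y":0.62,"z":-0.02,"rx":0,"ry":0,"rz":0,"claw":255},
  {"x":-0.36,"y":0.65,"z":-0.02,"rx":0,"ry":0,"rz":0,"claw":255},
])

```text
t: 17.92
tool_pos: [0.4166, 0.2865, 0.2437]
orientation: [-3.126, -0.297, 0.0]
force: [0.4, -0.4, -1.2]
opening: 0.0161
gripper_force: 20.0
```

Emit:
arm_command([
  {"x":0,"y":0,"z":0,"rx":0,"ry":0,"rz":0,"claw":255},
  {"x":0,"y":0,"z":0,"rx":0,"ry":0,"rz":0,"claw":255},
  {"x":0,"y":0,"z":0,"rx":0,"ry":0,"rz":0,"claw":255},
  {"x":0,"y":0,"z":0,"rx":0,"ry":0,"rz":0,"claw":255},
  {"x":0,"y":0,"z":0,"rx":0,"ry":0,"rz":0,"claw":255},
  {"x":0,"y":0,"z":0,"rx":0,"ry":0,"rz":0,"claw":255},
])

```text
t: 18.42
tool_pos: [0.4197, 0.2826, 0.2433]
orientation: [3.128, 0.29, 0.0]
force: [1.4, -0.6, -1.2]
opening: 0.0161
gripper_force: 20.0
```

```bash
python3 - <<'E'
from h import *
shot('wrist','w5'); st()
H,S,V=hsv('wrist')
b=blob('wrist',(H>15)&(H<35)&(S>120),(150,0,500,260)); print(b[0],b[1])
E
```

```text
18.47 tcp [0.4196 0.2828 0.2432] tip [0.4196 0.2828 0.1456] F [ 0.42  0.09 -0.98] 0.015982350132400302 19.999385476112366
3678 [309.04078303  84.05220228]
```

View pics/w5.png

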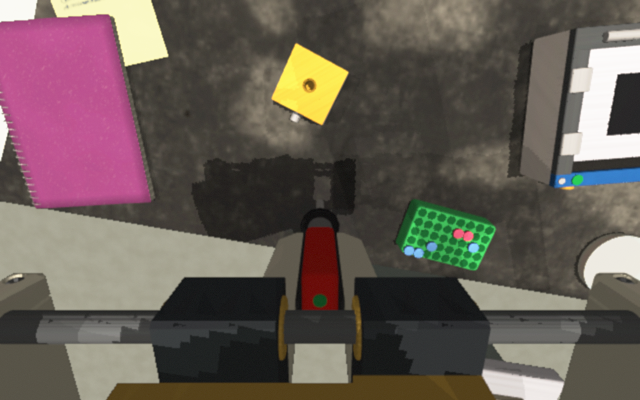

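The port stands clear in the view, with its square centred near (311,84) and the well at (309,86). I'll measure both.

```bash
python3 - <<'E'
from h import *
H,S,V=hsv('wrist')
y=(H>15)&(H<35)&(S>120)
b=blob('wrist',y&(V>150),(250,30,370,140)); q=onplane('wrist',cv2.boxPoints(b[2]),.062)[:,:2]
print('square',onplane('wrist',b[2][0],.062),q.round(4).tolist(),np.linalg.norm(q-np.roll(q,1,0),axis=1).round(4))
for th in(110,150,190):
    w=blob('wrist',(V<th),(298,74,321,98)); print('well',th,w[0],w[1],onplane('wrist',w[1],.062)[0], 'contour ctr',onplane('wrist',w[2][0],.062)[0],'size mm',np.array(w[2][1])*0.98)
P=cloud('wrist'); print(P[65,300],P[100,320])
E
```

```text
square [[0.50968628 0.31142377 0.062     ]] [[0.4892, 0.3486], [0.5435, 0.3299], [0.5297, 0.2752], [0.4734, 0.2916]] [0.0591 0.0574 0.0564 0.0586]
well 110 30 [309.73333333  83.73333333] [0.50969685 0.31021028 0.062     ] contour ctr [0.50968477 0.31019169 0.062     ] size mm [7.62261091 4.15778769]
well 150 56 [309.53571429  83.875     ] [0.50953324 0.31037576 0.062     ] contour ctr [0.50955854 0.31046101 0.062     ] size mm [9.35966002 7.29324169]
well 190 87 [309.20689655  83.89655172] [0.50945467 0.31068583 0.062     ] contour ctr [0.50941448 0.31095841 0.062     ] size mm [10.955047    9.41749685]
[0.52467689 0.32236226 0.06154621] [0.49664169 0.29760652 0.06145896]
```

Emit:
arm_command([
  {"x":0.05,"y":0.015,"z":-0.02,"rx":0,"ry":0,"rz":0,"claw":255},
  {"x":0.1,"y":0.03,"z":-0.04,"rx":0,"ry":0,"rz":0,"claw":255},
  {"x":0.15,"y":0.045,"z":-0.07,"rx":0,"ry":0,"rz":0,"claw":255},
  {"x":0.18,"y":0.056,"z":-0.1,"rx":0,"ry":0,"rz":0,"claw":255},
  {"x":0.18,"y":0.056,"z":-0.125,"rx":0,"ry":0,"rz":0,"claw":255},
  {"x":0.18,"y":0.056,"z":-0.138,"rx":0,"ry":0,"rz":0,"claw":255},
  {"x":0.18,"y":0.056,"z":-0.138,"rx":0,"ry":0,"rz":0,"claw":255},
  {"x":0.18,"y":0.056,"z":-0.138,"rx":0,"ry":0,"rz":0,"claw":255},
  {"x":0.18,"y":0.056,"z":-0.138,"rx":0,"ry":0,"rz":0,"claw":255},
  {"x":0.18,"y":0.056,"z":-0.138,"rx":0,"ry":0,"rz":0,"claw":255},
])

```text
t: 19.3
tool_pos: [0.5093, 0.3117, 0.1758]
orientation: [-3.127, -0.293, -0.003]
force: [-0.2, 0.6, -0.8]
opening: 0.016
gripper_force: 20.0
```

Emit:
arm_command([
  {"x":0,"y":0,"z":0,"rx":0,"ry":0,"rz":0,"claw":255},
  {"x":0,"y":0,"z":0,"rx":0,"ry":0,"rz":0,"claw":255},
  {"x":0,"y":0,"z":0,"rx":0,"ry":0,"rz":0,"claw":255},
])

```text
t: 19.55
tool_pos: [0.5092, 0.3116, 0.1747]
orientation: [-3.128, -0.293, -0.001]
force: [-0.1, -0.2, -0.7]
opening: 0.016
gripper_force: 20.0
```

```bash
python3 - <<'E'
from h import *
shot('scene'); st()
p=load('scene')[0]; a=cv2.resize(p[230:350,160:280,::-1],None,fx=4.8,fy=4.8,interpolation=2); cv2.imwrite('pics/s6.png',a)
E
```

```text
19.6 tcp [0.5092 0.3116 0.1745] tip [0.5093 0.3116 0.0769] F [-0.82  0.2  -1.01] 0.016378260749896668 19.999538362026215
```

View pics/s6.png

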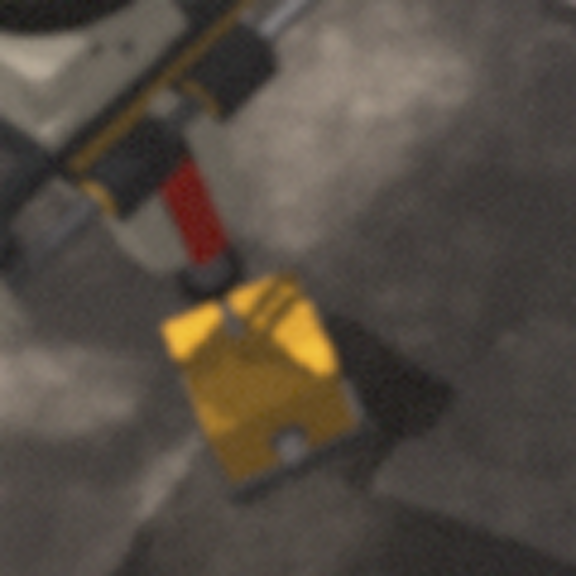

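The tip hangs directly over the middle of the port, at about (235,320) in the crop. I'll descend.

Emit:
arm_command([
  {"x":0.0006,"y":-0.0018,"z":-0.008,"rx":0,"ry":0,"rz":0,"claw":255},
  {"x":0.0006,"y":-0.0018,"z":-0.016,"rx":0,"ry":0,"rz":0,"claw":255},
  {"x":0.0006,"y":-0.0018,"z":-0.021,"rx":0,"ry":0,"rz":0,"claw":255},
  {"x":0.0006,"y":-0.0018,"z":-0.025,"rx":0,"ry":0,"rz":0,"claw":255},
  {"x":0.0006,"y":-0.0018,"z":-0.029,"rx":0,"ry":0,"rz":0,"claw":255},
  {"x":0.0006,"y":-0.0018,"z":-0.033,"rx":0,"ry":0,"rz":0,"claw":255},
  {"x":0.0006,"y":-0.0018,"z":-0.037,"rx":0,"ry":0,"rz":0,"claw":255},
  {"x":0.0006,"y":-0.0018,"z":-0.04,"rx":0,"ry":0,"rz":0,"claw":255},
  {"x":0.0006,"y":-0.0018,"z":-0.04,"rx":0,"ry":0,"rz":0,"claw":255},
])

```text
t: 20.35
tool_pos: [0.5093, 0.3105, 0.1537]
orientation: [3.128, 0.293, -0.001]
force: [0.3, -0.5, -1.0]
opening: 0.0162
gripper_force: 20.0
```

```bash
python3 -c "
from h import *
st()"
```

```text
20.35 tcp [0.5093 0.3105 0.1537] tip [0.5092 0.3105 0.0561] F [ 0.3  -0.54 -1.03] 0.0161512550807792 19.999573230743408
```

Emit:
arm_command([
  {"x":0,"y":0,"z":-0.006,"rx":0,"ry":0,"rz":0,"claw":255},
  {"x":0,"y":0,"z":-0.013,"rx":0,"ry":0,"rz":0,"claw":255},
  {"x":0,"y":0,"z":-0.02,"rx":0,"ry":0,"rz":0,"claw":255},
  {"x":0,"y":0,"z":-0.027,"rx":0,"ry":0,"rz":0,"claw":255},
  {"x":0,"y":0,"z":-0.034,"rx":0,"ry":0,"rz":0,"claw":255},
  {"x":0,"y":0,"z":-0.041,"rx":0,"ry":0,"rz":0,"claw":255},
  {"x":0,"y":0,"z":-0.048,"rx":0,"ry":0,"rz":0,"claw":255},
  {"x":0,"y":0,"z":-0.055,"rx":0,"ry":0,"rz":0,"claw":255},
  {"x":0,"y":0,"z":-0.06,"rx":0,"ry":0,"rz":0,"claw":255},
  {"x":0,"y":0,"z":-0.06,"rx":0,"ry":0,"rz":0,"claw":255},
])

```text
t: 21.18
tool_pos: [0.509, 0.3104, 0.1233]
orientation: [3.127, 0.293, -0.002]
force: [-0.0, 0.6, -1.0]
opening: 0.0164
gripper_force: 20.0
```

```bash
python3 -c "
from h import *
st()"
```

```text
21.18 tcp [0.509  0.3104 0.1233] tip [0.5089 0.3103 0.0257] F [-0.02  0.58 -1.04] 0.01636138072038732 19.99960094690323
```

Emit:
arm_command([
  {"x":0,"y":0,"z":-0.001,"rx":0,"ry":0,"rz":0,"claw":255},
  {"x":0,"y":0,"z":-0.002,"rx":0,"ry":0,"rz":0,"claw":255},
  {"x":0,"y":0,"z":-0.003,"rx":0,"ry":0,"rz":0,"claw":255},
  {"x":0,"y":0,"z":-0.004,"rx":0,"ry":0,"rz":0,"claw":255},
  {"x":0,"y":0,"z":-0.005,"rx":0,"ry":0,"rz":0,"claw":255},
  {"x":0,"y":0,"z":-0.006,"rx":0,"ry":0,"rz":0,"claw":255},
  {"x":0,"y":0,"z":-0.006,"rx":0,"ry":0,"rz":0,"claw":255},
  {"x":0,"y":0,"z":-0.006,"rx":0,"ry":0,"rz":0,"claw":255},
  {"x":0,"y":0,"z":-0.006,"rx":0,"ry":0,"rz":0,"claw":255},
])

```text
t: 21.93
tool_pos: [0.5095, 0.3106, 0.1212]
orientation: [-3.128, -0.293, -0.0]
force: [0.2, 0.6, -0.3]
opening: 0.0162
gripper_force: 20.0
```

```bash
python3 -c "
from h import *
st()"
```

```text
21.93 tcp [0.5095 0.3106 0.1212] tip [0.5095 0.3106 0.0236] F [ 0.22  0.61 -0.33] 0.016194304769599606 19.99948650598526
```

Emit:
arm_command([
  {"x":0,"y":0,"z":-0.0006,"rx":0,"ry":0,"rz":0,"claw":255},
  {"x":0,"y":0,"z":-0.0012,"rx":0,"ry":0,"rz":0,"claw":255},
  {"x":0,"y":0,"z":-0.0018,"rx":0,"ry":0,"rz":0,"claw":255},
  {"x":0,"y":0,"z":-0.0024,"rx":0,"ry":0,"rz":0,"claw":255},
  {"x":0,"y":0,"z":-0.003,"rx":0,"ry":0,"rz":0,"claw":255},
  {"x":0,"y":0,"z":-0.003,"rx":0,"ry":0,"rz":0,"claw":255},
  {"x":0,"y":0,"z":-0.003,"rx":0,"ry":0,"rz":0,"claw":255},
  {"x":0,"y":0,"z":-0.003,"rx":0,"ry":0,"rz":0,"claw":255},
])

```text
t: 22.6
tool_pos: [0.5094, 0.3106, 0.1196]
orientation: [3.128, 0.293, -0.0]
force: [-0.8, -0.3, -0.2]
opening: 0.0159
gripper_force: 20.0
```

```bash
python3 -c "
from h import *
st()"
```

```text
22.6 tcp [0.5094 0.3106 0.1196] tip [0.5094 0.3106 0.022 ] F [-0.85 -0.33 -0.21] 0.01588271715065219 19.999509751796722
```

Emit:
arm_command([
  {"x":0,"y":0,"z":-0.0003,"rx":0,"ry":0,"rz":0,"claw":255},
  {"x":0,"y":0,"z":-0.0006,"rx":0,"ry":0,"rz":0,"claw":255},
  {"x":0,"y":0,"z":-0.0009,"rx":0,"ry":0,"rz":0,"claw":255},
  {"x":0,"y":0,"z":-0.0012,"rx":0,"ry":0,"rz":0,"claw":255},
  {"x":0,"y":0,"z":-0.0012,"rx":0,"ry":0,"rz":0,"claw":255},
  {"x":0,"y":0,"z":-0.0012,"rx":0,"ry":0,"rz":0,"claw":255},
])

```text
t: 23.1
tool_pos: [0.5095, 0.3106, 0.1193]
orientation: [-3.128, -0.293, -0.0]
force: [0.2, -0.5, 1.1]
opening: 0.0159
gripper_force: 20.0
```

Emit:
arm_command([
  {"x":0,"y":0,"z":0,"rx":0,"ry":0,"rz":0,"claw":255},
  {"x":0,"y":0,"z":0,"rx":0,"ry":0,"rz":0,"claw":255},
  {"x":0,"y":0,"z":0,"rx":0,"ry":0,"rz":0,"claw":255},
  {"x":0,"y":0,"z":0,"rx":0,"ry":0,"rz":0,"claw":255},
  {"x":0,"y":0,"z":0,"rx":0,"ry":0,"rz":0,"claw":255},
  {"x":0,"y":0,"z":0,"rx":0,"ry":0,"rz":0,"claw":255},
  {"x":0,"y":0,"z":0,"rx":0,"ry":0,"rz":0,"claw":255},
  {"x":0,"y":0,"z":0,"rx":0,"ry":0,"rz":0,"claw":255},
  {"x":0,"y":0,"z":0,"rx":0,"ry":0,"rz":0,"claw":255},
  {"x":0,"y":0,"z":0,"rx":0,"ry":0,"rz":0,"claw":255},
])

```text
t: 23.93
tool_pos: [0.5095, 0.3106, 0.1191]
orientation: [-3.128, -0.293, -0.0]
force: [-0.8, -1.1, 3.4]
opening: 0.0157
gripper_force: 20.0
```

```bash
python3 -c "
from h import *
st()"
```

```text
23.93 tcp [0.5095 0.3106 0.1191] tip [0.5095 0.3106 0.0215] F [-0.81 -1.12  3.43] 0.01572868481337538 19.999920129776
```

The force is now +3.4 N upward, so the probe has bottomed out. I'll hold, then let go.

Emit:
arm_command([
  {"x":0,"y":0,"z":0,"rx":0,"ry":0,"rz":0,"claw":255},
  {"x":0,"y":0,"z":0,"rx":0,"ry":0,"rz":0,"claw":255},
  {"x":0,"y":0,"z":0,"rx":0,"ry":0,"rz":0,"claw":255},
  {"x":0,"y":0,"z":0,"rx":0,"ry":0,"rz":0,"claw":255},
  {"x":0,"y":0,"z":0,"rx":0,"ry":0,"rz":0,"claw":255},
  {"x":0,"y":0,"z":0,"rx":0,"ry":0,"rz":0,"claw":255},
  {"x":0,"y":0,"z":0,"rx":0,"ry":0,"rz":0,"claw":255},
  {"x":0,"y":0,"z":0,"rx":0,"ry":0,"rz":0,"claw":255},
  {"x":0,"y":0,"z":0,"rx":0,"ry":0,"rz":0,"claw":255},
  {"x":0,"y":0,"z":0,"rx":0,"ry":0,"rz":0,"claw":255},
])

```text
t: 24.77
tool_pos: [0.5095, 0.3106, 0.1191]
orientation: [-3.128, -0.293, -0.0]
force: [-0.7, -0.1, 3.9]
opening: 0.0161
gripper_force: 20.0
```

Emit:
arm_command([
  {"x":0,"y":0,"z":0,"rx":0,"ry":0,"rz":0,"claw":255},
  {"x":0,"y":0,"z":0,"rx":0,"ry":0,"rz":0,"claw":255},
  {"x":0,"y":0,"z":0,"rx":0,"ry":0,"rz":0,"claw":255},
  {"x":0,"y":0,"z":0,"rx":0,"ry":0,"rz":0,"claw":255},
  {"x":0,"y":0,"z":0,"rx":0,"ry":0,"rz":0,"claw":195},
  {"x":0,"y":0,"z":0,"rx":0,"ry":0,"rz":0,"claw":160},
  {"x":0,"y":0,"z":0,"rx":0,"ry":0,"rz":0,"claw":110},
  {"x":0,"y":0,"z":0,"rx":0,"ry":0,"rz":0,"claw":60},
  {"x":0,"y":0,"z":0,"rx":0,"ry":0,"rz":0,"claw":30},
  {"x":0,"y":0,"z":0,"rx":0,"ry":0,"rz":0,"claw":30},
])

```text
t: 25.6
tool_pos: [0.5093, 0.3105, 0.1188]
orientation: [3.128, 0.293, -0.0]
force: [-0.1, -0.0, 0.2]
opening: 0.0503
gripper_force: 0.0
```

Emit:
arm_command([
  {"x":0,"y":0,"z":0,"rx":0,"ry":0,"rz":0,"claw":30},
  {"x":0,"y":0,"z":0,"rx":0,"ry":0,"rz":0,"claw":30},
  {"x":0,"y":0,"z":0,"rx":0,"ry":0,"rz":0,"claw":30},
  {"x":0,"y":0,"z":0,"rx":0,"ry":0,"rz":0,"claw":30},
  {"x":0,"y":0,"z":0,"rx":0,"ry":0,"rz":0,"claw":30},
  {"x":0,"y":0,"z":0,"rx":0,"ry":0,"rz":0,"claw":30},
])

```text
t: 26.1
tool_pos: [0.5094, 0.3106, 0.1191]
orientation: [-3.128, -0.293, -0.0]
force: [-0.6, -0.4, -0.1]
opening: 0.0818
gripper_force: 0.0
```

Released. I'll rise straight up and check.

Emit:
arm_command([
  {"x":0,"y":0,"z":0.02,"rx":0,"ry":0,"rz":0,"claw":30},
  {"x":0,"y":0,"z":0.06,"rx":0,"ry":0,"rz":0,"claw":30},
  {"x":0,"y":0,"z":0.12,"rx":0,"ry":0,"rz":0,"claw":30},
  {"x":0,"y":0,"z":0.18,"rx":0,"ry":0,"rz":0,"claw":30},
  {"x":0,"y":0,"z":0.25,"rx":0,"ry":0,"rz":0,"claw":30},
  {"x":-0.05,"y":0,"z":0.3,"rx":0,"ry":0,"rz":0,"claw":30},
  {"x":-0.12,"y":0,"z":0.32,"rx":0,"ry":0,"rz":0,"claw":30},
  {"x":-0.16,"y":0,"z":0.32,"rx":0,"ry":0,"rz":0,"claw":30},
  {"x":-0.16,"y":0,"z":0.32,"rx":0,"ry":0,"rz":0,"claw":30},
  {"x":-0.16,"y":0,"z":0.32,"rx":0,"ry":0,"rz":0,"claw":30},
])

```text
t: 26.93
tool_pos: [0.4291, 0.3109, 0.2805]
orientation: [-3.127, -0.295, -0.003]
force: [-0.3, 1.1, 1.0]
opening: 0.0821
gripper_force: 0.0
```

```bash
python3 - <<'E'
from h import *
shot('scene'); st()
p=load('scene')[0]; cv2.imwrite('pics/s7.png',cv2.resize(p[230:350,160:280,::-1],None,fx=4,fy=4,interpolation=2))
E
```

```text
26.98 tcp [0.4296 0.3107 0.2798] tip [0.4297 0.3107 0.1822] F [-0.03  0.34 -0.15] 0.08158963245445747 0.0
```

View pics/s7.png

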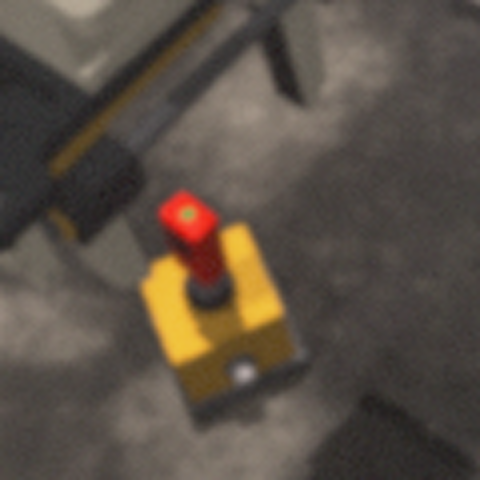

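The probe stands free in the well, with its collar at about (210,290) in the crop just above the port, and the gripper is clear of it.

```bash
python3 -c "
from h import *
print(robot.close_job())"
```

```text
the job is handed in; nothing more can be done
None
```

The job is handed in, with no verdict returned: the probe was run through the whole seam from the green dot to the red dot at about 2.8 cm/s with no contact force felt, bottomed out in the port's well and held there for well over a second, then let go and left standing at about 27 s of the 67 s allowed.

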